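# Raise the magnifier one rung on its ladder stand

## Task

Two small ladder stands are on the bench, one carrying a round magnifier lens and the other a square white light panel. Take the magnifier's sliding section by its black top handle, raise it until its orange catch has passed the next rung up and swung back, then lower it gently (do not let it drop) so that the catch sits on that rung, and let go. Go up one rung only and leave the light panel as it is.

Things in the scene. Friction and masses are not known exactly. Their poses are not given: they have to be found in the camera images.
- lens_handle (a point): centre of the black handle bar (14 mm thick, 52 mm long, along its y axis; z up) topping the magnifier's slide, 225 mm above the table at the start. 9 mm rails at 35 mm either side; beneath it 35 mm are free. The lens (94 mm black ring) is 130 mm lower, 93 mm to its -x side. The fixed column (two rails, three 8 mm rungs) stands 21 mm to its +x side, 188 mm high. The stand is fixed and may be turned
- lens_slide (a joint): height (m) of the magnifier's slide above its start: 0 = catch on the lowest rung (start), 0.060 = seated on the middle rung, 0.120 = on the top rung, 0.135 = end. Slides straight up with little friction, weighs about 0.3 kg, drops if let go above a rung. Going up, the middle rung pushes the catch aside from 0.046 on, and the catch swings back free at 0.072; lowered from there it stops on the rung
- lens_catch (a joint): angle (rad) of the orange catch with brass counterweight, 50 mm long, hinged between the rails of the magnifier's slide: 0 = nose level, rests on or locks over a rung; it grows to about 0.9 as a rung pushes the nose down in passing, and falls back to 0 by its weight
- panel_handle (a point): centre of the same black handle bar on the other stand, whose sliding section carries a square white light panel 94 x 94 mm in place of the lens; same sizes and axes. To be left alone

How it is judged:
On the way:
1. the magnifier's section is raised past the middle rung and its catch has swung back level (value of joint lens_slide above 0.063 m and value of joint lens_catch below 0.15 rad), for 0.1 s.
At the end, for the whole second after the job is handed in: The magnifier's sliding section rests on the middle rung, 60 mm (within 6 mm) above where it started, its catch level (within 0.2 rad), released and at rest; the light panel's handle is within 12 mm of where it started (value of joint lens_slide between 0.054 and 0.066 m and value of joint lens_catch below 0.2 rad and velocity of joint lens_slide between -0.02 and 0.02 m/s and distance of panel_handle from where it was at the start of the episode below 0.012 m); the robot touches nothing.
It fails at once if the magnifier's section drops (moves down faster than 0.4 m/s) (velocity of joint lens_slide below -0.4 m/s).
It fails at once if the light panel is raised or pushed more than 20 mm (distance of panel_handle from where it was at the start of the episode above 0.02 m).
It also fails if it takes over 32 s, if anything falls off the work surface, if the arm or the gripper's body presses on something with over 40 N, if the wrist force passes 120 N, or if a joint passes its speed limit or range.

## Robot

A 6-joint arm with a two-finger parallel gripper is mounted at the origin on a cart in front of the work surface, level with it; the furniture and walls round the work are solid. World frame = base frame: x ahead of the robot, y to its left, z up, the work surface at z = 0. Lengths are in m, angles in rad, forces in N, time in s.
With the tool pointing down it reaches from about 0.35 to 0.975 m from the base axis. Payload 7.1 kg.
Tool frame: the origin (TCP) lies midway between the tips of the shut fingers; the grasp point (between the pads) lies 19 mm behind it; z points along the fingers, y is the line along which they close (so a half turn about z gives the same grasp; the last joint's range is limited). The gripper opens to 88 mm and grips with 3 to 60 N. Pads are 20 mm wide; open, the fingers measure 115 mm over their backs; the gripper's body (75 mm by 178 mm) begins 61 mm behind the grasp point.
Start: joints at [-1.202, 0.423, 1.63, -0, 1.089, -0.019], TCP at [0.236, -0.579, 0.223] pointing down, gripper open.
Joint ranges: [-3, 3], [-0.9, 2.11], [0.09, 2.58], [-1.31, 4.45], [0.11, 2.69], [-2.54, 2.54]. Speed limits (rad/s): [2.39, 2.39, 3.01, 3.14, 3.14, 3.14].

## Interface

Orientations are given as a unit quaternion [w, x, y, z].
In Python, from station import move_pose, movel, movej, command_gripper, wait, inverse_kinematics, read_camera, camera_info, MotionError, job_done, get_time, get_joint_pos, get_qvel, get_effort, get_tcp_pos, get_ee_rot, get_ft_force, get_ft_torque, get_grip_width, get_finger_force gives the robot as it stands. Calls block until the motion is done:
- move_pose(position, orientation): joint-space move of the TCP to a pose.
- movel(position, frame=None, v=0.15, until_force=None): straight line of the TCP; frame=None keeps the orientation; v is the mean speed in m/s. With until_force (N) it stops when the force on the tool has changed by that much, and returns True; else False.
- movej(angles): joint-space move.
- command_gripper(opening): opening from 0.0 (shut) to 1.0 (fully open); the grip force is fixed at half the most; returns when the fingers have stopped.
- wait(seconds).
- inverse_kinematics(position, orientation): joint angles nearest the present ones, or None.
- read_camera(name): name is "side" or "top"; returns the picture (400x640x3 uint8, red, green, blue); there is no depth.
- camera_info(name): a dict with "intrinsics" (3x3 intrinsics, pixels), "T" (4x4, takes a point from camera to world coordinates). Camera axes: x right, y up, looking along -z (the intrinsics and any distortion apply to the point x, -y, -z); pixel columns grow to the right and rows downward; lengths in m; the calibration is good to about 2 mm. A picture is of the moment at which its call begins. camera_info takes no time and is no camera call.
A pose or a line that the arm cannot do raises MotionError and nothing moves.
- job_done(): hands the job in; it is judged then, once.
Readings, each from a call of its own:
- get_time(): time.
- get_joint_pos(): joint angles.
- get_qvel(): joint speeds.
- get_effort(): joint torques, N m.
- get_tcp_pos(): TCP position.
- get_ee_rot(): TCP orientation.
- get_ft_force(): force on the tool from outside, world axes, zero at the start.
- get_ft_torque(): the same for the moment, N m.
- get_grip_width(): opening from 0.0 (shut) to 1.0 (fully open).
- get_finger_force(): force on a finger pad.
Only numpy, scipy, OpenCV 4.12 (cv2) and the standard library are available. Lean on these libraries where they do the work, as an engineer would, in place of code of your own. Each camera call takes 0.05 s, during which the arm holds its last target. There are 200 camera calls.

## Working session

There is one attempt and no reset: what is moved stays moved. The work goes in short steps, each a Python script; the robot and the scene stay as the last script left them, time stands still between calls to the robot, and variables do not carry over. Pictures are saved under pics/ and viewed, at most 10 in all, crops included, and the job is handed in when it is done.

```bash
mkdir -p pics
python3 - <<'E'
from station import *
import cv2,numpy as np
for n in("side","top"):
    im=read_camera(n);cv2.imwrite(f"pics/{n}0.png",im[:,:,::-1]);c=camera_info(n);print(n,c)
print(get_time(),get_ee_rot())
E
```

```text
side {'intrinsics': array([[419.15254742,   0.        , 320.4663695 ],
       [  0.        , 419.15254742, 201.77564994],
       [  0.        ,   0.        ,   1.        ]]), 'T': array([[-0.88898407,  0.16870873, -0.42572843,  0.18081249],
       [-0.45783312, -0.3473425 ,  0.81837767,  0.71679913],
       [-0.00980612,  0.92243729,  0.3860224 ,  0.49736672],
       [ 0.        ,  0.        ,  0.        ,  1.        ]])}
top {'intrinsics': array([[384.54361471,   0.        , 318.17105906],
       [  0.        , 384.54361471, 200.14245471],
       [  0.        ,   0.        ,   1.        ]]), 'T': array([[-0.00237918,  0.98991607, -0.14163516,  0.45027621],
       [-0.9999706 , -0.0033877 , -0.00687979, -0.00579441],
       [-0.00729023,  0.14161463,  0.98989502,  1.09244898],
       [ 0.        ,  0.        ,  0.        ,  1.        ]])}
0.1 [-6.77966804e-04  9.81258537e-01  1.92694600e-01 -1.18570992e-04]
```

View pics/side0.png

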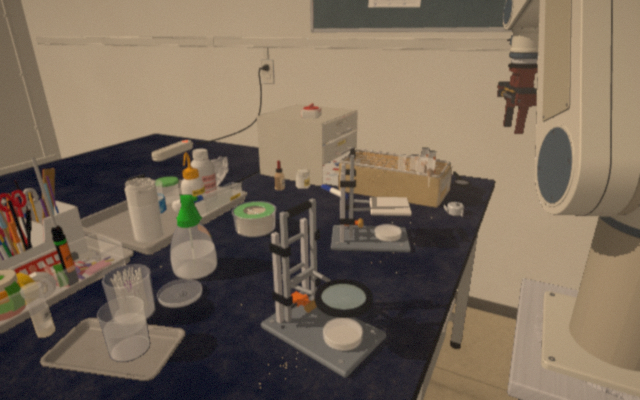

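View pics/top0.png

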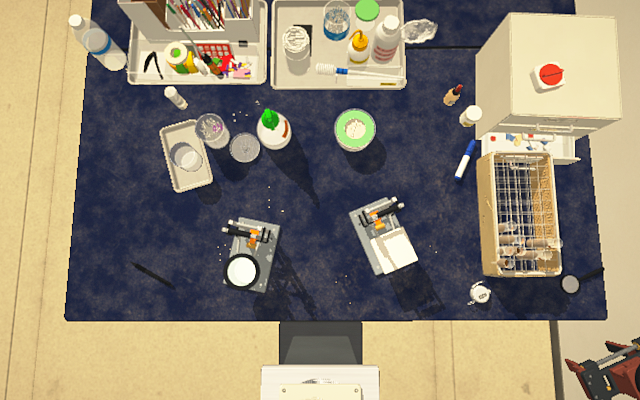

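The magnifier is the left stand in the top view, near (250,235), and the nearer one in the side view, near (295,260). The panel is on the right. I'll zoom in on the magnifier.

Run:
```python
import cv2,numpy as np
a=cv2.imread("pics/top0.png")[205:300,205:305];b=cv2.imread("pics/side0.png")[190:290,255:355]
a=cv2.resize(a,(400,380),interpolation=cv2.INTER_CUBIC);b=cv2.resize(b,(400,400),interpolation=cv2.INTER_CUBIC)[:380]
cv2.imwrite("pics/crop.png",np.hstack([a,b]))
```

```text
(no output)
```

View pics/crop.png

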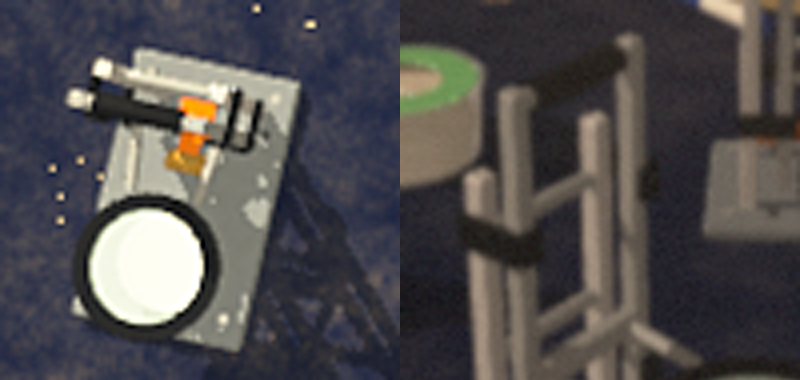

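The crop shows the black bar between its rail tops. In the top view the bar ends are at about (228.8,230.5) and (251.5,233.8), with the left rail top at (225,229.5). In the side view the bar ends are at about (287.5,212.5) and (310.5,204).

```bash
cat > h.py <<'E'
import numpy as np
from station import *
def ray(n,p):
    c=camera_info(n);K=c["intrinsics"];T=c["T"]
    d=np.linalg.inv(K)@[p[0],p[1],1];d=T[:3,:3]@(d*[1,-1,-1]);return T[:3,3],d/np.linalg.norm(d)
def plane(n,p,z):
    o,d=ray(n,p);return o+d*(z-o[2])/d[2]
def tri(a,b):
    o1,d1=ray("top",a);o2,d2=ray("side",b)
    s=np.linalg.lstsq(np.c_[d1,-d2],o2-o1,rcond=None)[0]
    p,q=o1+s[0]*d1,o2+s[1]*d2;return (p+q)/2,np.linalg.norm(p-q)
def pix(n,X):
    c=camera_info(n);v=np.linalg.inv(c["T"])@[*X,1];u=c["intrinsics"]@(v[:3]*[1,-1,-1]);return u[:2]/u[2]
E
python3 - <<'E'
from h import *
np.set_printoptions(precision=4,suppress=True)
L=[(228.8,230.5),(287.5,212.5)];R=[(251.5,233.8),(310.5,204)]
for a,b in (L,R): print(tri(a,b),plane("top",a,.225),plane("side",b,.225))
pt=[plane("top",p[0],.232) for p in(L,R)]; ps=[plane("side",p[1],.225) for p in(L,R)]
for q in(pt,ps):
    d=q[0]-q[1];print("len",np.linalg.norm(d),"yaw",np.arctan2(-d[0],d[1]),"mid",(q[0]+q[1])/2)
# base plate (grey) and lens centre direction from top
print("lens",plane("top",(205+147/4,205+267/4),.095))
import cv2
im=cv2.imread("pics/top0.png").astype(int)
# base plate long edge right: crop (298,80)->(240,352)
a=plane("top",(205+298/4,205+80/4),.01);b=plane("top",(205+240/4,205+352/4),.01);d=a-b;print("edge yaw",np.arctan2(d[1],d[0]))
a=plane("top",(205+138/4,205+50/4),.01);c=plane("top",(205+298/4,205+80/4),.01);d=a-c;print("edge2 yaw",np.arctan2(-d[0],d[1]))
E
```

```text
(array([0.5066, 0.2024, 0.2255]), np.float64(0.0016867776255849707)) [0.5059 0.2021 0.225 ] [0.5081 0.2015 0.225 ]
(array([0.4967, 0.1502, 0.2225]), np.float64(0.003924360763103939)) [0.4983 0.1507 0.225 ] [0.4917 0.1551 0.225 ]
len 0.051603598595314416 yaw -0.14611860247173006 mid [0.5017 0.1749 0.232 ]
len 0.0492009121596306 yaw -0.33986501661082846 mid [0.4999 0.1783 0.225 ]
lens [0.4088 0.1969 0.095 ]
edge yaw -0.19878449100785328
edge2 yaw -0.1878212002604479
```

The measurements agree with each other: centre about (0.501,0.1765,0.225), yaw about -0.19, and the lens offset fits. I'll approach and grasp.

Run:
```python
from h import *
import cv2
np.set_printoptions(precision=4,suppress=True)
t=get_tcp_pos();movel([t[0],t[1],.40],v=.2)
best=None
for s in(-.19+np.pi/2,-.19-np.pi/2):
    q=[0,np.cos(s/2),np.sin(s/2),0];j=inverse_kinematics([.501,.1765,.36],q);print(j)
    if j is not None and (best is None or abs(j[5])<abs(best[1][5])):best=(q,j)
q=best[0];np.save("q.npy",q)
move_pose([.501,.1765,.36],q);command_gripper(1.0)
movel([.501,.1765,.27],v=.1)
hit=movel([.501,.1765,.206],v=.05,until_force=5)
print(hit,get_tcp_pos(),get_ft_force(),get_time())
im=np.hstack([cv2.resize(read_camera(n)[y:y+160,x:x+160],(400,400)) for n,x,y in(("top",170,150),("side",230,130))])
cv2.imwrite("pics/pre.png",im[:,:,::-1])
```

```text
[ 0.3163  0.147   1.6843 -0.      1.3103  0.5063]
None
False [0.5012 0.1766 0.2063] [-0.0292 -0.0864  0.2196] 6.65
```

View pics/pre.png

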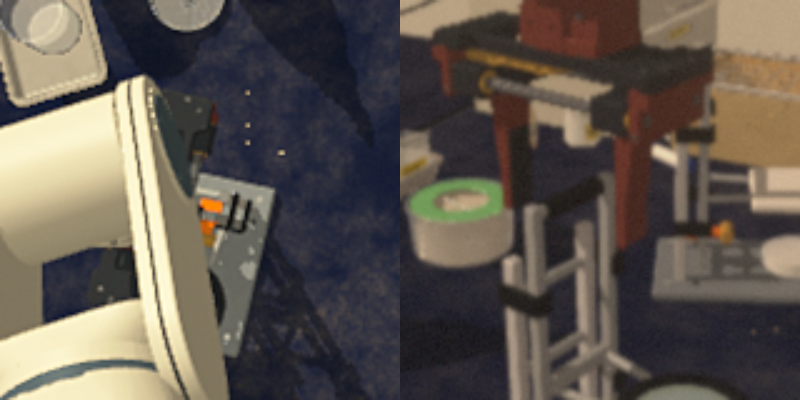

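The fingers straddle the bar. In the side half of the picture, the bar runs from (545,205) to (600,185), between the fingers at (515,180) and (630,230). Next I'll close the gripper and check the force.

Run:
```python
from h import *
np.set_printoptions(precision=3,suppress=True)
command_gripper(0.0);wait(.2)
print(get_grip_width()*88,get_finger_force(),get_ft_force(),get_ft_torque(),get_tcp_pos())
```

```text
13.178932630197197 30.02577692270279 [-5.666  1.202  2.719] [ 0.266  0.835 -0.243] [0.5   0.177 0.206]
```

The bar is held at about 13–14 mm with a small side force. I'll lift it 80 mm.

Run:
```python
from h import *
import cv2
np.set_printoptions(precision=3,suppress=True)
x,y,z=.4995,.1768,get_tcp_pos()[2];np.save("z0.npy",z)
for dz in(.01,.04,.06,.08):
    movel([x,y,z+dz],v=.04);print(dz,get_tcp_pos(),get_ft_force(),get_grip_width()*88)
wait(.3);print(get_time())
cv2.imwrite("pics/up.png",cv2.resize(read_camera("side")[110:320,220:400],(514,600))[:,:,::-1])
```

```text
0.01 [0.5   0.177 0.216] [-0.17   0.295 -2.708] 13.657178422062515
0.04 [0.5   0.177 0.246] [-0.095 -0.865 -3.155] 12.952603295194056
0.06 [0.5   0.177 0.266] [ 1.317 -0.823 -2.865] 13.146782908216165
0.08 [0.5   0.177 0.286] [ 0.04  -1.812 -3.029] 13.259293386634283
10.9917
```

View pics/up.png

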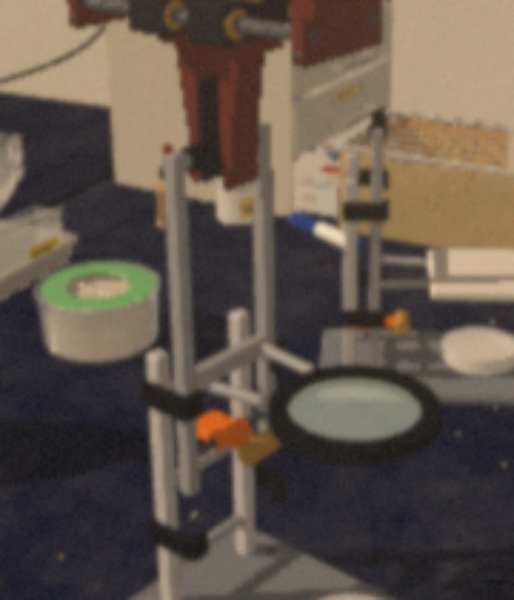

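The slide is up and the fingers still hold the bar at (205,160). The orange catch at (220,428) is above the middle rung and looks level. I'll lower it gently onto the rung.

Run:
```python
from h import *
import cv2
np.set_printoptions(precision=3,suppress=True)
x,y,z=.4995,.1768,float(np.load("z0.npy"))
movel([x,y,z+.066],v=.03);print(get_tcp_pos()[2]-z,get_ft_force())
hit=movel([x,y,z+.056],v=.01,until_force=5)
wait(.2);print(hit,get_tcp_pos()[2]-z,get_ft_force(),get_time())
cv2.imwrite("pics/down.png",cv2.resize(read_camera("side")[110:320,220:400],(514,600))[:,:,::-1])
```

```text
0.06586514916613115 [ 1.214 -0.332 -3.8  ]
True 0.059928976654338634 [-1.954  0.602  5.49 ] 12.525
```

View pics/down.png

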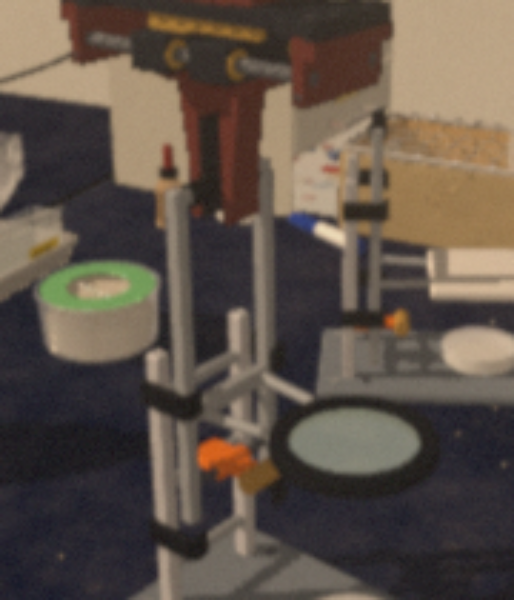

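The slide stopped with a 5.5 N push at 59.9 mm, and the catch at (225,458) is level on the middle rung. I'll release and retreat.

Run:
```python
from h import *
import cv2
x,y,z=get_tcp_pos()
command_gripper(1.0);wait(.2);print(get_ft_force())
movel([x,y,z+.12],v=.1);wait(.5);print(get_ft_force(),get_time())
cv2.imwrite("pics/end.png",cv2.resize(read_camera("side")[110:320,220:400],(514,600))[:,:,::-1])
```

```text
[-0.5767591   0.69612232 -0.01402317]
[-0.66278706 -0.4155982   0.1113918 ] 15.8417
```

View pics/end.png

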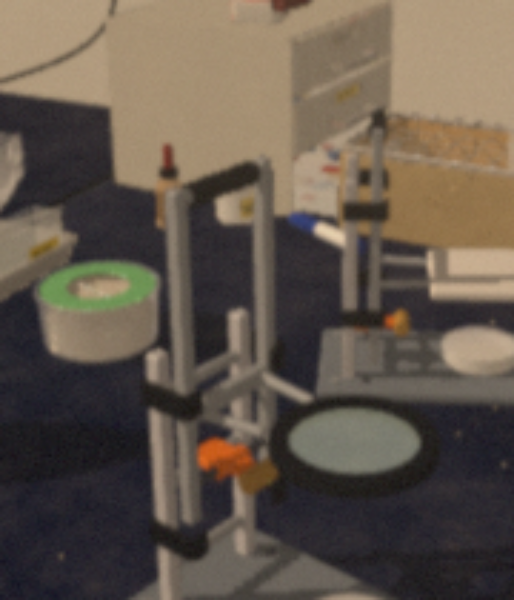

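The slide stayed seated: the bar is at (220,180) and the catch at (225,458), both unchanged since before release. The gripper is clear and the panel has not moved.

```bash
python3 -c "
from station import *
print(job_done())"
```

```text
the job is handed in; nothing more can be done
None
```

The magnifier's slide now rests on the middle rung, about 60 mm up by the arm's reading, with its catch level; it is released, the light panel is untouched, and the job is handed in (no verdict was returned).

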